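Bring the filling pump's cover down flat on its four hand screws

ROBOT

A 6-joint arm with a two-finger parallel gripper is mounted at the origin on the work surface. World frame = base frame: x ahead of the robot, y to its left, z up, the work surface at z = 0. Lengths are in m, angles in rad, forces in N, time in s.
With the tool pointing down it reaches from about 0.325 to 0.85 m from the base axis. Payload 15.5 kg.
Tool frame: the origin (TCP) lies on the mounting face of the last link; the fingertips stand env.finger_overhang ahead of it and the grasp point (between the pads) lies 172 mm ahead of it (env.finger_overhang is the distance from the TCP to the fingertips, in m); z points along the fingers, y is the line along which they close (so a half turn about z gives the same grasp; the last joint's range is limited). The gripper opens to 91 mm and grips with 3 to 60 N. Pads are 32 mm wide; open, the fingers measure 118 mm over their backs; the gripper's body (76 mm by 178 mm) begins 60 mm behind the grasp point.
Start: joints at [1.113, 0.494, 1.345, -0, 1.302, -0.096], TCP at [0.222, 0.584, 0.405] pointing down, gripper open.
Joint ranges: [-2.91, 2.91], [-0.82, 2.16], [0.22, 2.67], [-1.22, 4.37], [0.12, 2.79], [-3.08, 3.08]. Speed limits (rad/s): [1.89, 1.89, 2.57, 3.01, 3.01, 3.01].

INTERFACE

Orientations are given as a 3x3 rotation matrix whose columns are the frame's x, y, z axes.
In Python, from plant import env gives the robot as it stands.
- The arm moves only by the shell command python3 -m inch 'ROWS' [FORCE]. ROWS is a JSON object of lists of equal length, an entry for each row: "rot": the turn, a rotation vector about the tool's x, y, z in degrees, a list of three; "offset": the shift along the tool's x, y, z in m, a list of three; "hand": the finger opening in m, from 0 to 0.0912. In form: {"rot": [[wx, wy, wz], ...], "offset": [[dx, dy, dz], ...], "hand": [hand, ...]}. A call has 1 to 8 rows; each row shifts and turns the commanded pose from where the row before left it, along the tool's axes as they then stand; what a row does not reach is not made up. A row lasts 1/10 s, in which the tool goes at most 50 mm and 8.59 degrees, less where a joint would pass 70% of its speed; a pose out of reach is approached as far as the arm can. A call with a gripper value outside its range is refused whole. The fingers move at their own pace and stop on an object; FORCE is the grip in N (left out, the last holds). Time passes only in rows, so rows that do not move let the fingers close. It gives the time, the measured TCP pose, the force, the opening and the grip force at its end, in the units of the state.
- env.get_obs(): the state, without advancing time (a new reading comes with each control period).
- env.grab_frame(name): name is "side" or "top" or "wrist"; returns (picture, depth): 420x560x3 uint8, red, green, blue; 420x560 float32, m along the optical axis (not along the pixel's ray), 0 where there is no reading.
- env.camera_info(name): a dict with "intrinsics" (3x3 intrinsics, pixels), "world_to_cam" (4x4, takes a point from world to camera coordinates). Camera axes: x right, y down, z forward; pixel columns grow to the right and rows downward; lengths in m; the calibration is good to about 2 mm. A picture is of the moment at which its call begins: read the wrist's pose just before it. camera_info takes no time and is no camera call; for the wrist camera it gives the pose at the moment of the call.
- env.job_done(): hands the job in; it is judged then, once.
Trained networks look in the newest picture that a camera, given by its name, has taken for a name from the list of things; names that differ only in an ending like _2 or _b are one class to them, and where a whole thing is asked for, a point or a joint stands for the part that bears it (a point fixed in the world has none). Each returns a list of dicts, best first, with "conf" (0 to 1); they miss things now and then, are a little off and sometimes report something else, mostly with a low value. They report only what shows in the picture. A call takes as long as a camera call.
- env.boxes_of(camera, query): "extent" ([left, top, width, height] in pixels, round what is visible of it).
- env.regions_of(camera, query): "mask" (420x560 bool, what is visible of it) and "extent" ([left, top, width, height] in pixels, round what is visible of it).
- env.spot_point(camera, query): "point" ([column, row] in pixels: a listed point, or the origin of a listed thing).
The state is a dict: "time_s": time; "q": joint angles; "joint_vel": joint speeds; "effort": joint torques, N m; "ee_pos": TCP position; "orientation": TCP orientation; "force": force on the tool from outside, world axes, zero at the start; "ft_torque": the same for the moment, N m; "width": finger opening in m; "gripper_force": force on a finger pad.
Only numpy, scipy, OpenCV 4.12 (cv2) and the standard library are available. Lean on these libraries where they do the work, as an engineer would, in place of code of your own. Each camera call takes 0.05 s, during which the arm holds its last target. There are 200 camera calls.

TASK

The cover of the filling pump stands proud on its four hand screws: screw it down flat. Work crisscross (a screw, then the one diagonally opposite, then the other two) in two rounds: first turn each screw about an eighth of a turn clockwise, then in the second round tighten each until it is firmly tight by feel, never forced, so that the cover comes down without ever sitting badly crooked. Leave everything else on the bench where it is.

Things in the scene. Friction and masses are not known exactly. Their poses are not given: they have to be found in the camera images.
- pump: the filling pump, bolted to the bench: blue cast body with a square top about 166 mm wide whose rim is 80 mm above the bench, on a 200 x 200 x 12 mm foot. Origin at the centre of its underside; z up. The motor (a dark cylinder, up to 82 mm high) sticks out along its +x, short steel pipe stubs along +y and -y.
- cover: the pump's cover, a square aluminium plate 160 x 160 x 10 mm, lifted by springs against the four screws. Origin at the centre of its underside, z up out of the plate. At the start it stands 4 to 9 mm above the black rubber seal on the pump's rim (how much is not known beforehand); it comes down as the screws go in and stops on the seal
- turn_a (a joint): turn of hand screw a, at the far left (pump +x, +y) corner, 60 mm along x and y from the pump's centre; diagonally opposite screw c. Radians, growing clockwise from above (tightening); starts within 0.15 of 0. Sinks 5 mm per radian, stays where left. Steady drag of 0.4 to 0.5 N m until the cover meets the seal, somewhere from 0.75 to 1.85 rad, alike for all four, then harder
- grip_a (a point): middle of screw a's black grip bar, on the screw's axis: 36 mm long (point's x), 12 mm thick (y), 24 mm high (12 mm above and below this point; z up), on a 16 mm thick neck; turns with the screw. The cover's upper face is 30 mm below it; neighbours are 120 mm apart. Grip from above across the 12 mm, with 60 N or so, and sink with it while turning
- screw_a: hand screw a with its 29 mm washer; origin at the washer's underside, on the cover. Once the cover is on the seal, clamping grows by 15 to 20 N per further 0.1 rad, and each 20 N adds 0.1 N m to the drag. Rightly tight: 35 to 80 N, that is 0.17 to 0.40 N m above the drag felt at first in the same grip (aim for 0.25); it shows fully only just after a short turn. Above 110 N it is forced
- turn_b (a joint): turn of hand screw b, at the far right (pump +x, -y) corner, 60 mm along x and y from the pump's centre; diagonally opposite screw d. Radians, growing clockwise from above (tightening); starts within 0.15 of 0. Sinks 5 mm per radian, stays where left. Steady drag of 0.4 to 0.5 N m until the cover meets the seal, somewhere from 0.75 to 1.85 rad, alike for all four, then harder
- grip_b (a point): middle of screw b's black grip bar, on the screw's axis: 36 mm long (point's x), 12 mm thick (y), 24 mm high (12 mm above and below this point; z up), on a 16 mm thick neck; turns with the screw. The cover's upper face is 30 mm below it; neighbours are 120 mm apart. Grip from above across the 12 mm, with 60 N or so, and sink with it while turning
- screw_b: hand screw b with its 29 mm washer; origin at the washer's underside, on the cover. Once the cover is on the seal, clamping grows by 15 to 20 N per further 0.1 rad, and each 20 N adds 0.1 N m to the drag. Rightly tight: 35 to 80 N, that is 0.17 to 0.40 N m above the drag felt at first in the same grip (aim for 0.25); it shows fully only just after a short turn. Above 110 N it is forced
- turn_c (a joint): turn of hand screw c, at the near right (pump -x, -y) corner, 60 mm along x and y from the pump's centre; diagonally opposite screw a. Radians, growing clockwise from above (tightening); starts within 0.15 of 0. Sinks 5 mm per radian, stays where left. Steady drag of 0.4 to 0.5 N m until the cover meets the seal, somewhere from 0.75 to 1.85 rad, alike for all four, then harder
- grip_c (a point): middle of screw c's black grip bar, on the screw's axis: 36 mm long (point's x), 12 mm thick (y), 24 mm high (12 mm above and below this point; z up), on a 16 mm thick neck; turns with the screw. The cover's upper face is 30 mm below it; neighbours are 120 mm apart. Grip from above across the 12 mm, with 60 N or so, and sink with it while turning
- screw_c: hand screw c with its 29 mm washer; origin at the washer's underside, on the cover. Once the cover is on the seal, clamping grows by 15 to 20 N per further 0.1 rad, and each 20 N adds 0.1 N m to the drag. Rightly tight: 35 to 80 N, that is 0.17 to 0.40 N m above the drag felt at first in the same grip (aim for 0.25); it shows fully only just after a short turn. Above 110 N it is forced
- turn_d (a joint): turn of hand screw d, at the near left (pump -x, +y) corner, 60 mm along x and y from the pump's centre; diagonally opposite screw b. Radians, growing clockwise from above (tightening); starts within 0.15 of 0. Sinks 5 mm per radian, stays where left. Steady drag of 0.4 to 0.5 N m until the cover meets the seal, somewhere from 0.75 to 1.85 rad, alike for all four, then harder
- grip_d (a point): middle of screw d's black grip bar, on the screw's axis: 36 mm long (point's x), 12 mm thick (y), 24 mm high (12 mm above and below this point; z up), on a 16 mm thick neck; turns with the screw. The cover's upper face is 30 mm below it; neighbours are 120 mm apart. Grip from above across the 12 mm, with 60 N or so, and sink with it while turning
- screw_d: hand screw d with its 29 mm washer; origin at the washer's underside, on the cover. Once the cover is on the seal, clamping grows by 15 to 20 N per further 0.1 rad, and each 20 N adds 0.1 N m to the drag. Rightly tight: 35 to 80 N, that is 0.17 to 0.40 N m above the drag felt at first in the same grip (aim for 0.25); it shows fully only just after a short turn. Above 110 N it is forced
- tape_roll: a cardboard-brown ring 90 mm across and 45 mm high, lying flat beside the pump's left side; origin at the centre of its underside; a bystander
- screwdriver: a black-handled screwdriver lying flat beside the pump's right side; origin near its middle, x axis towards its tip; a bystander
- parts_tray: an open grey tray 100 x 140 x 35 mm on the right; origin at the centre of its underside; a bystander
- spare_seal: a flat black rubber ring 60 mm across and 6 mm high, lying in front of the pump; origin at the centre of its underside; a bystander
- bottle_tall: a white bottle 68 mm across and 190 mm high, left; origin at the centre of its underside; a bystander
- bottle_short: a white bottle 60 mm across and 150 mm high, near left; origin at the centre of its underside; a bystander
- plate_stack: a round stack of yellow plates 140 mm across and 45 mm high, right; origin at the centre of its underside; a bystander

How it is judged:
By the outcome, as a careful person would: the job done as asked, in the order asked, and still so for the second after the job is handed in, with the robot touching nothing.
It also fails if it takes over 72 s, if anything falls off the work surface, if the arm or the gripper's body presses on something with over 40 N, if the wrist force passes 120 N, or if a joint passes its speed limit or range.

## Working session

There is one attempt and no reset: what is moved stays moved. The work goes in short steps, Python scripts to look and compute and a shell command to move; the robot and the scene stay as the last step left them, time stands still between calls to the robot, and variables do not carry over. Pictures are saved under pics/ and viewed, at most 10 in all, crops included, and the job is handed in when it is done.

```bash
ls; mkdir -p pics
cat > h.py <<'E'
import numpy as np, cv2
from plant import env
def back(cam,pts,z=None,depth=None,info=None):
    i=info or env.camera_info(cam);K=np.array(i["intrinsics"]);T=np.array(i["world_to_cam"]);R=T[:3,:3];o=-R.T@T[:3,3]
    out=[]
    for k,(u,v) in enumerate(pts):
        d=R.T@np.linalg.inv(K)@[u,v,1]
        s=depth[int(round(v)),int(round(u))] if z is None else (z-o[2])/d[2]
        out.append(o+s*d)
    return np.array(out)
E
python3 - <<'E'
from h import *
np.set_printoptions(precision=4,suppress=True)
o=env.get_obs();print({k:np.round(v,3) for k,v in o.items()},env.finger_overhang)
for c in("top","side"):
    p,d=env.grab_frame(c);cv2.imwrite(f"pics/{c}0.png",p[...,::-1])
    for r in env.spot_point(c,"grip_a"):
        print(c,r,back(c,[r["point"]],depth=d))
    for n in("pump","cover"):
        for r in env.spot_point(c,n): print(c,n,r)
    i=env.camera_info(c);T=np.array(i["world_to_cam"]);print(-T[:3,:3].T@T[:3,3],np.array(i["intrinsics"])[0])
E
```

```text
pics
{'time_s': np.float64(0.0), 'q': array([ 1.112,  0.494,  1.346, -0.   ,  1.302, -0.096]), 'joint_vel': array([ 0.001, -0.002, -0.001,  0.001, -0.001,  0.001]), 'effort': array([ -0.   , -87.883, -38.186,   0.071,   0.053,  -0.   ]), 'ee_pos': array([0.222, 0.584, 0.404]), 'orientation': array([[-0.935,  0.355, -0.001],
       [ 0.355,  0.935, -0.001],
       [ 0.   , -0.001, -1.   ]]), 'force': array([-0.759, -0.004,  0.637]), 'ft_torque': array([ 0.014, -0.064, -0.004]), 'gripper_force': np.float64(0.0), 'width': np.float64(0.091)} 0.1908
top {'point': [261.7, 227.3], 'conf': 0.71} [[0.5237 0.0187 0.1086]]
top {'point': [288.0, 229.2], 'conf': 0.66} [[ 0.5133 -0.0476  0.1438]]
top {'point': [227.5, 199.9], 'conf': 0.6} [[0.5894 0.1033 0.1457]]
top {'point': [273.1, 186.7], 'conf': 0.55} [[ 0.6222 -0.0119  0.145 ]]
top {'point': [244.2, 248.4], 'conf': 0.42} [[0.4666 0.0617 0.1457]]
top pump {'point': [262.5, 223.7], 'conf': 0.87}
top cover {'point': [260.9, 217.3], 'conf': 0.88}
top cover {'point': [129.7, 201.0], 'conf': 0.74}
top cover {'point': [416.5, 264.9], 'conf': 0.17}
[ 0.3755 -0.0012  1.1876] [421.7808   0.     274.9082]
side {'point': [314.0, 199.6], 'conf': 0.83} [[ 0.6137 -0.0165  0.1383]]
side {'point': [297.8, 172.2], 'conf': 0.7} [[0.5853 0.0915 0.1355]]
side {'point': [253.5, 180.2], 'conf': 0.69} [[0.4772 0.0574 0.1415]]
side {'point': [266.2, 213.7], 'conf': 0.58} [[ 0.5044 -0.0616  0.1412]]
side pump {'point': [286.7, 231.3], 'conf': 0.74}
side pump {'point': [251.9, 182.0], 'conf': 0.22}
side cover {'point': [281.2, 201.3], 'conf': 0.96}
side cover {'point': [235.4, 407.2], 'conf': 0.34}
[ 0.5023 -0.7816  0.7977] [447.5779   0.     285.3856]
```

Run:
```python
import cv2,numpy as np
a=cv2.imread("pics/top0.png")[150:290,160:360];cv2.imwrite("pics/t1.png",cv2.resize(a,None,fx=4,fy=4,interpolation=cv2.INTER_CUBIC))
```

```text
(no output)
```

View pics/t1.png

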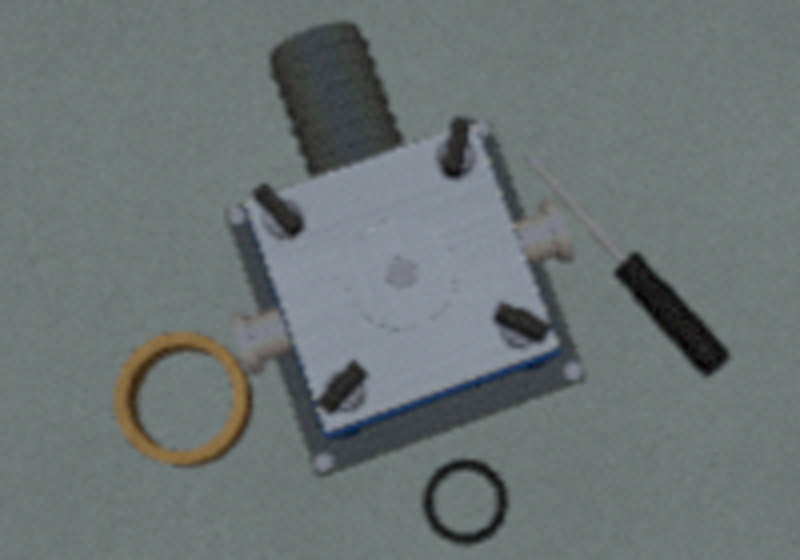

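View pics/side0.png

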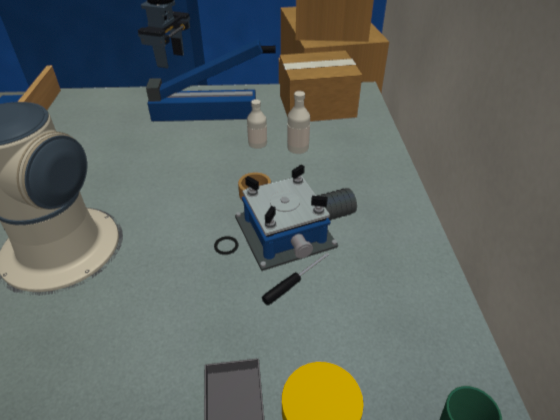

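The top view shows the four bars at about (229,202), (274,187), (290,230) and (246,247), clear of bystanders. The side view shows the bottles well to the left, and the network points agree with both views. Next I'll move over the pump for a wrist view.

```bash
python3 -m inch '{"rot":[[0,0,0],[0,0,0],[0,0,0],[0,0,0],[0,0,0],[0,0,0],[0,0,0],[0,0,0]],"offset":[[-0.031,-0.025,-0.005],[-0.031,-0.025,-0.005],[-0.031,-0.025,-0.005],[-0.031,-0.025,-0.005],[-0.031,-0.025,0],[-0.031,-0.025,0],[-0.031,-0.025,0],[-0.031,-0.025,0]],"hand":[0.045,0.045,0.045,0.045,0.045,0.045,0.045,0.045]}' 60
python3 -m inch '{"rot":[[0,0,0],[0,0,0],[0,0,0],[0,0,0],[0,0,0],[0,0,0],[0,0,0],[0,0,0]],"offset":[[-0.031,-0.025,0],[-0.031,-0.025,0],[-0.031,-0.025,0],[-0.031,-0.025,0],[-0.031,-0.025,0],[-0.031,-0.025,0],[-0.031,-0.025,0],[-0.031,-0.025,0]],"hand":[0.045,0.045,0.045,0.045,0.045,0.045,0.045,0.045]}'
python3 -m inch '{"rot":[[0,0,0]],"offset":[[0,0,0]],"hand":[0.045]}'
python3 - <<'E'
from h import *
np.set_printoptions(precision=4,suppress=True)
i=env.camera_info("wrist")
p,d=env.grab_frame("wrist");cv2.imwrite("pics/w0.png",p[...,::-1]);np.savez("w0.npz",p=p,d=d)
import pickle;pickle.dump(i,open("w0.pkl","wb"))
for r in env.spot_point("wrist","grip_a"): print(r,back("wrist",[r["point"]],z=.133,info=i),back("wrist",[r["point"]],depth=d,info=i))
for n in("pump","cover"):
    for r in env.spot_point("wrist",n): print(n,r)
E
```

```text
time_s: 1.2
ee_pos: [0.3832, 0.3079, 0.4249]
orientation: [[-0.935, 0.355, 0.0], [0.355, 0.935, 0.0], [-0.0, 0.0, -1.0]]
force: [1.8, -0.4, 0.3]
width: 0.045
gripper_force: 0.0
time_s: 2.0
ee_pos: [0.5442, 0.0327, 0.4249]
orientation: [[-0.935, 0.355, 0.0], [0.355, 0.935, 0.0], [-0.0, 0.0, -1.0]]
force: [0.3, 1.0, 0.7]
width: 0.0448
gripper_force: 0.0
time_s: 2.1
ee_pos: [0.5455, 0.0308, 0.4247]
orientation: [[-0.934, 0.358, 0.001], [0.358, 0.934, -0.001], [-0.002, -0.0, -1.0]]
force: [0.1, 0.1, 0.0]
width: 0.045
gripper_force: 0.0
{'point': [267.4, 295.5], 'conf': 0.94} [[ 0.6213 -0.0125  0.133 ]] [[ 0.6161 -0.01    0.1432]]
{'point': [282.4, 110.1], 'conf': 0.94} [[0.4732 0.0589 0.133 ]] [[0.4736 0.0588 0.1436]]
{'point': [373.9, 218.3], 'conf': 0.67} [[0.5855 0.1007 0.133 ]] [[0.5816 0.099  0.1434]]
{'point': [176.8, 204.2], 'conf': 0.64} [[ 0.5131 -0.0532  0.133 ]] [[ 0.5121 -0.0493  0.1428]]
{'point': [278.6, 197.9], 'conf': 0.26} [[0.5392 0.0302 0.133 ]] [[0.5438 0.0282 0.1102]]
pump {'point': [276.1, 185.4], 'conf': 0.91}
pump {'point': [376.1, 217.9], 'conf': 0.39}
cover {'point': [276.1, 200.3], 'conf': 0.56}
```

View pics/w0.png

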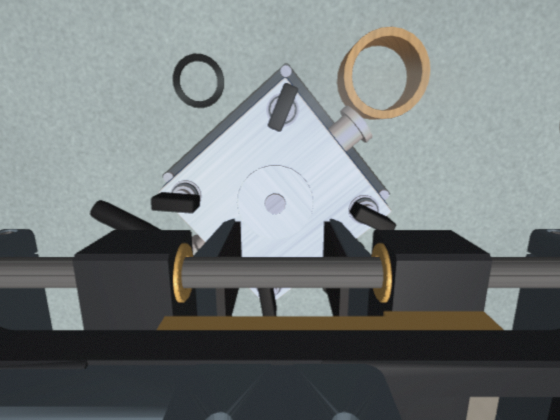

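The wrist view shows bars d (283,108) and c (177,202) clearly. Bar a (374,217) is partly hidden by the finger, and b (267,300) is behind it. I'll fit the bar tops from the depth image.

```bash
cat >> h.py <<'E'
import pickle
def cloud(cam,d,i):
    K=np.array(i["intrinsics"]);T=np.array(i["world_to_cam"]);v,u=np.nonzero(d>0)
    c=(np.linalg.inv(K)@np.stack([u,v,np.ones_like(u)]))*d[v,u]
    return (T[:3,:3].T@(c-T[:3,3:])).T
def bars(P,ctr,zlo,zhi):
    for n,c in ctr.items():
        m=(np.linalg.norm(P[:,:2]-c,axis=1)<.03)&(P[:,2]>zlo)&(P[:,2]<zhi)
        if m.sum()<20: print(n,m.sum());continue
        Q=P[m,:2].astype(np.float32);r=cv2.minAreaRect(Q*1000);e=np.linalg.eigh(np.cov(Q.T))[1][:,1]
        print(n,m.sum(),"rectc",np.round(r[0],1),np.round(r[1],1),"mean",np.round(Q.mean(0),4),"ang",round(np.degrees(np.arctan2(e[1],e[0])),1),"z",np.round(np.median(P[m,2]),4))
CT=dict(a=[.584,.101],b=[.619,-.012],c=[.513,-.050],d=[.473,.060])
def go(x,y,z,yaw):
    "what is left to go in tool axes, and tool-z turn to bring tool y to yaw (deg)"
    o=env.get_obs();R=np.array(o["orientation"]);e=R.T@(np.array([x,y,z])-o["ee_pos"])
    cur=np.degrees(np.arctan2(R[1,1],R[0,1]));print("tool d",np.round(e*1000,1),"yaw",round(cur,1),"wz",np.round((cur-yaw+180)%360-180,1),"q6",np.round(o["q"][5],2),"t",round(o["time_s"],2),"f",np.round(o["force"],1),"tz",np.round(o["ft_torque"],3))
E
python3 - <<'E'
from h import *
f=np.load("w0.npz");i=pickle.load(open("w0.pkl","rb"))
P=cloud("wrist",f["d"],i);bars(P,CT,.138,.152)
m=(P[:,2]>.09)&(P[:,2]<.125)&(np.linalg.norm(P[:,:2]-[.546,.026],axis=1)<.1);print(np.percentile(P[m,2],[5,25,50,75,95]))
p,d=env.grab_frame("top");Q=cloud("top",d,env.camera_info("top"));bars(Q,CT,.136,.152)
go(.585,.1,.133+.009+.172,135)
print(env.get_obs()["q"])
E
```

```text
a 566 rectc [584.4  98.6] [36.  12.1] mean [0.582  0.0975] ang 47.6 z 0.1437
b 388 rectc [622.1 -13.8] [12.1 29.6] mean [ 0.6213 -0.0133] ang 169.8 z 0.1431
c 643 rectc [511.3 -53.6] [35.1 12.5] mean [ 0.5109 -0.0529] ang 64.5 z 0.1426
d 747 rectc [471.5  59.1] [12.  35.9] mean [0.4714 0.0592] ang 136.4 z 0.1432
[0.10038824 0.10124979 0.10193154 0.10405351 0.10719957]
a 0
b 1
c 24 rectc [507.2 -62.4] [10.2 12.7] mean [ 0.5068 -0.0619] ang -150.5 z 0.1448
d 72 rectc [471.5  61. ] [11. 35.] mean [0.4715 0.0611] ang 136.1 z 0.1444
tool d [-16.2  75.5 110.8] yaw 69.3 wz -65.7 q6 -1.25 t 2.35 f [ 0.   0.4 -0.3] tz [0.026 0.023 0.028]
[-4.52509034e-02  3.59916429e-01  1.51786145e+00  1.70466788e-04
  1.26410305e+00 -1.25411627e+00]
```

```bash
python3 -m inch '{"rot":[[0,0,-8.5],[0,0,-8.5],[0,0,-8.5],[0,0,-8.5],[0,0,-8.5],[0,0,-8.5],[0,0,-8.5],[0,0,-8.5]],"offset":[[0,0,0.007],[0,0,0.007],[0,0,0.007],[0,0,0.007],[0,0,0.007],[0,0,0.007],[0,0,0.007],[0,0,0.007]],"hand":[0.045,0.045,0.045,0.045,0.045,0.045,0.045,0.045]}'
python3 -m inch '{"rot":[[0,0,0]],"offset":[[0,0,0]],"hand":[0.045]}'
python3 -c "
from h import *
go(.5844,.0986,.312,137.6)"
```

```text
time_s: 3.15
ee_pos: [0.5431, 0.0354, 0.3686]
orientation: [[-0.674, -0.739, 0.0], [-0.739, 0.674, 0.0], [-0.0, -0.0, -1.0]]
force: [0.1, 0.3, -0.4]
width: 0.0453
gripper_force: 0.0
time_s: 3.25
ee_pos: [0.543, 0.0352, 0.3681]
orientation: [[-0.676, -0.737, -0.001], [-0.737, 0.676, 0.0], [0.001, 0.001, -1.0]]
force: [-1.0, 0.3, 0.0]
width: 0.0449
gripper_force: 0.0
tool d [-74.7  12.2  56.1] yaw 137.5 wz -0.1 q6 -2.44 t 3.25 f [-1.   0.3  0. ] tz [ 0.057  0.069 -0.019]
```

```bash
python3 -m inch '{"rot":[[0,0,0],[0,0,0],[0,0,0]],"offset":[[-0.037,0.006,0],[-0.038,0.006,0],[0,0,0]],"hand":[0.04,0.04,0.04]}'
python3 -c "
from h import *
go(.5844,.0986,.312,137.6)
env.grab_frame('top');go(.5844,.0986,.312,137.6)
i=env.camera_info('wrist')
p,d=env.grab_frame('wrist');cv2.imwrite('pics/w1.png',p[...,::-1]);go(.5844,.0986,.312,137.6)
P=cloud('wrist',d,i);bars(P,CT,.138,.152)
"
```

```text
time_s: 3.55
ee_pos: [0.5873, 0.101, 0.3693]
orientation: [[-0.681, -0.732, 0.002], [-0.732, 0.681, 0.001], [-0.002, -0.001, -1.0]]
force: [0.3, -0.4, 0.1]
width: 0.0398
gripper_force: 0.0
tool d [ 3.9  0.5 57.3] yaw 137.1 wz -0.5 q6 -2.32 t 3.55 f [ 0.3 -0.4  0.1] tz [0.073 0.078 0.021]
tool d [ 2.1  0.6 57. ] yaw 137.1 wz -0.5 q6 -2.33 t 3.6 f [ 0.3 -0.3 -0.8] tz [ 0.062  0.07  -0.022]
tool d [ 0.8  0.9 56.9] yaw 137.1 wz -0.5 q6 -2.33 t 3.65 f [ 0.  -1.2 -0.5] tz [0.114 0.103 0.051]
a 948 rectc [584.7  98.9] [35.6 12. ] mean [0.584  0.0982] ang -136.6 z 0.1438
b 1196 rectc [624.1 -13.9] [12.5 36.7] mean [ 0.6234 -0.0132] ang 167.4 z 0.1429
c 0
d 1422 rectc [471.6  59.5] [12.4 36.7] mean [0.4726 0.0592] ang 135.9 z 0.1432
```

View pics/w1.png

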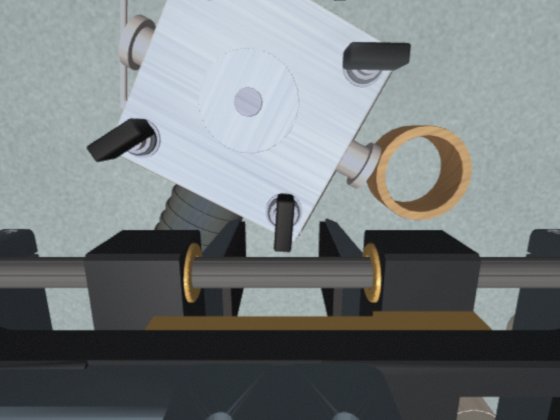

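The picture shows bar a upright at (285,222), between and parallel to the fingers. I'll descend and grip.

```bash
python3 -m inch '{"rot":[[0,0,1],[0,0,0],[0,0,0],[0,0,0],[0,0,0],[0,0,0],[0,0,0],[0,0,0]],"offset":[[0,0.001,0.02],[0,0,0.02],[0,0,0.017],[0,0,0],[0,0,0],[0,0,0],[0,0,0],[0,0,0]],"hand":[0.04,0.04,0.04,0.025,0.005,0.005,0.005,0.005]}' 60
python3 -c "
from h import *
go(.5847,.0989,.312,137.6)"
```

```text
time_s: 4.45
ee_pos: [0.5845, 0.0987, 0.3128]
orientation: [[-0.693, -0.721, -0.0], [-0.721, 0.693, 0.001], [-0.001, 0.001, -1.0]]
force: [-6.8, 6.3, 8.6]
width: 0.0116
gripper_force: 59.7
tool d [-0.3 -0.   0.8] yaw 136.2 wz -1.4 q6 -2.31 t 4.45 f [-6.8  6.3  8.6] tz [ 1.347  1.401 -0.682]
```

```bash
python3 -m inch '{"rot":[[0,0,7.5],[0,0,7.5],[0,0,7.5],[0,0,7.5],[0,0,7.5],[0,0,7.5],[0,0,0]],"offset":[[0,0,0.0006],[0,0,0.0007],[0,0,0.0006],[0,0,0.0007],[0,0,0.0006],[0,0,0.0007],[0,0,0]],"hand":[0.005,0.005,0.005,0.005,0.005,0.005,0.005]}' 60
python3 -c "
from h import *
go(.5847,.0989,.308,92.6)"
```

```text
time_s: 5.15
ee_pos: [0.5844, 0.0988, 0.3091]
orientation: [[-1.0, -0.016, -0.0], [-0.016, 1.0, 0.001], [0.0, 0.001, -1.0]]
force: [-8.0, 6.7, 13.4]
width: 0.0114
gripper_force: 59.9
tool d [-0.3  0.1  1.1] yaw 90.9 wz -1.7 q6 -1.52 t 5.15 f [-8.   6.7 13.4] tz [ 1.344  1.653 -0.026]
```

```bash
python3 -m inch '{"rot":[[0,0,0],[0,0,0],[0,0,0],[0,0,0],[0,0,0],[0,0,0],[0,0,0],[0,0,0]],"offset":[[0,0,0],[0,0,0],[0,0,-0.025],[0,0,-0.03],[0.019,-0.038,0],[0.019,-0.038,0],[0.019,-0.038,0],[0.018,-0.037,0]],"hand":[0.04,0.04,0.04,0.04,0.04,0.04,0.04,0.04]}'
python3 -m inch '{"rot":[[0,0,-8],[0,0,-8],[0,0,-8],[0,0,-8],[0,0,-8],[0,0,-8],[0,0,-8],[0,0,-8]],"offset":[[0,0,0],[0,0,0],[0,0,0],[0,0,0],[0,0,0],[0,0,0],[0,0,0],[0,0,0]],"hand":[0.04,0.04,0.04,0.04,0.04,0.04,0.04,0.04]}'
python3 -c "
from h import *
env.grab_frame('top')
i=env.camera_info('wrist')
p,d=env.grab_frame('wrist');cv2.imwrite('pics/w2.png',p[...,::-1]);go(.5113,-.0536,.312,154.5)
P=cloud('wrist',d,i);bars(P,CT,.133,.152)
"
```

```text
time_s: 5.95
ee_pos: [0.5123, -0.0557, 0.3632]
orientation: [[-1.0, -0.021, 0.001], [-0.021, 1.0, -0.0], [-0.001, -0.0, -1.0]]
force: [1.0, -0.6, 0.2]
width: 0.04
gripper_force: 0.0
time_s: 6.75
ee_pos: [0.5133, -0.0545, 0.3631]
orientation: [[-0.414, -0.91, 0.001], [-0.91, 0.414, -0.0], [-0.0, -0.001, -1.0]]
force: [0.6, -0.9, 0.6]
width: 0.0398
gripper_force: 0.0
tool d [-0.   2.2 51.1] yaw 155.4 wz 0.9 q6 -2.93 t 6.85 f [-0.2  0.5  0.1] tz [ 0.056  0.1   -0.014]
a 0
b 0
c 1015 rectc [511.3 -54.1] [35.8 12. ] mean [ 0.5107 -0.0554] ang 65.0 z 0.1427
d 0
```

View pics/w2.png

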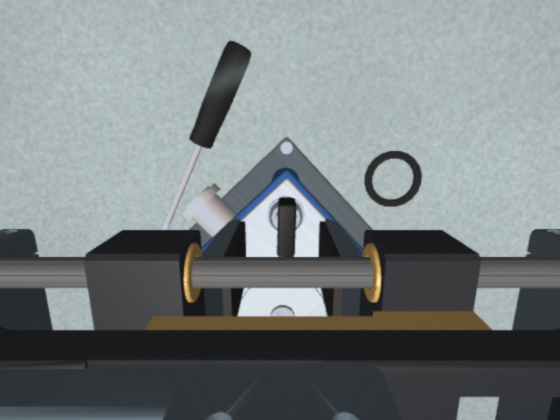

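Bar c sits at (286,226), upright and centred between the fingers. I'll descend, grip and turn it 45°, with a torque reading mid-turn.

```bash
python3 -m inch '{"rot":[[0,0,0.5],[0,0,0],[0,0,0],[0,0,0],[0,0,0],[0,0,0],[0,0,0],[0,0,0]],"offset":[[0,0.002,0.02],[0,0,0.02],[0,0,0.012],[0,0,0],[0,0,0],[0,0,0],[0,0,0],[0,0,0]],"hand":[0.04,0.04,0.04,0.025,0.005,0.005,0.005,0.005]}' 60
python3 -c "
from h import *
go(.5113,-.0538,.311,154.5)"
python3 -m inch '{"rot":[[0,0,7.5],[0,0,7.5],[0,0,7.5],[0,0,7.5]],"offset":[[0,0,0.0006],[0,0,0.0007],[0,0,0.0006],[0,0,0.0007]],"hand":[0.005,0.005,0.005,0.005]}' 60
python3 -c "
from h import *
go(.5113,-.0538,.311,109.5)"
python3 -m inch '{"rot":[[0,0,7.5],[0,0,7.5]],"offset":[[0,0,0.0006],[0,0,0.0007]],"hand":[0.005,0.005]}' 60
python3 -c "
from h import *
go(.5113,-.0538,.307,109.5)"
```

```text
time_s: 7.65
ee_pos: [0.5111, -0.0534, 0.3115]
orientation: [[-0.427, -0.904, 0.0], [-0.904, 0.427, 0.0], [-0.0, 0.0, -1.0]]
force: [-3.5, 1.7, 7.2]
width: 0.0113
gripper_force: 60.0
tool d [ 0.3 -0.3  0.5] yaw 154.7 wz 0.2 q6 -2.92 t 7.65 f [-3.5  1.7  7.2] tz [ 0.46   0.773 -0.009]
time_s: 8.05
ee_pos: [0.5113, -0.0534, 0.3089]
orientation: [[-0.825, -0.565, 0.0], [-0.565, 0.825, -0.0], [-0.0, -0.0, -1.0]]
force: [-3.2, 1.1, 7.6]
width: 0.0115
gripper_force: 60.0
tool d [ 0.2 -0.4 -2.1] yaw 124.4 wz 14.9 q6 -2.39 t 8.05 f [-3.2  1.1  7.6] tz [0.184 0.649 0.583]
time_s: 8.25
ee_pos: [0.5113, -0.0535, 0.3077]
orientation: [[-0.943, -0.333, 0.001], [-0.333, 0.943, -0.0], [-0.0, -0.001, -1.0]]
force: [-2.9, -0.1, 8.1]
width: 0.0117
gripper_force: 60.0
tool d [ 0.1 -0.3  0.7] yaw 109.4 wz -0.1 q6 -2.13 t 8.25 f [-2.9 -0.1  8.1] tz [0.017 0.585 0.609]
```

```bash
python3 -m inch '{"rot":[[0,0,0],[0,0,0],[0,0,0],[0,0,0],[0,0,0],[0,0,0],[0,0,0]],"offset":[[0,0,0],[0,0,0],[0,0,-0.025],[0,0,-0.03],[-0.04,0,0],[-0.04,0,0],[-0.04,0,0]],"hand":[0.04,0.04,0.04,0.04,0.04,0.04,0.04]}'
python3 -m inch '{"rot":[[0,0,7.6],[0,0,7.6],[0,0,7.6],[0,0,7.6],[0,0,0]],"offset":[[0,0,0],[0,0,0],[0,0,0],[0,0,0],[0,0,0]],"hand":[0.04,0.04,0.04,0.04,0.04]}'
python3 -c "
from h import *
env.grab_frame('top')
i=env.camera_info('wrist')
p,d=env.grab_frame('wrist');cv2.imwrite('pics/w3.png',p[...,::-1]);go(.6242,-.014,.312,79)
P=cloud('wrist',d,i);bars(P,CT,.133,.152)
"
```

```text
time_s: 8.95
ee_pos: [0.6256, -0.0125, 0.3627]
orientation: [[-0.941, -0.339, 0.001], [-0.339, 0.941, -0.0], [-0.001, -0.0, -1.0]]
force: [0.0, -0.4, -0.6]
width: 0.04
gripper_force: 0.0
time_s: 9.45
ee_pos: [0.6244, -0.013, 0.362]
orientation: [[-0.983, 0.186, 0.0], [0.186, 0.983, 0.0], [-0.0, 0.0, -1.0]]
force: [-0.6, 0.6, 0.6]
width: 0.0401
gripper_force: 0.0
tool d [-0. -1. 50.] yaw 79.6 wz 0.6 q6 -1.51 t 9.55 f [-0.  -0.4 -0.4] tz [ 0.011 -0.019  0.055]
a 1417 rectc [584.7  98.3] [36.1 12.3] mean [0.584  0.0973] ang -179.6 z 0.1399
b 1008 rectc [623.9 -14.1] [12.  35.1] mean [ 0.6225 -0.0138] ang 167.3 z 0.1428
c 1432 rectc [511.5 -54. ] [36.1 12.5] mean [ 0.5116 -0.0533] ang -160.2 z 0.1388
d 0
```

View pics/w3.png

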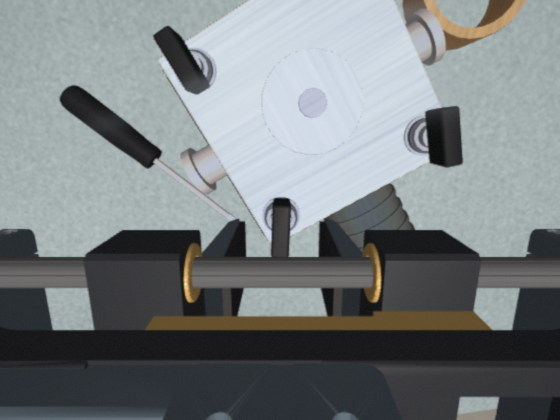

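Screws a and c have each sunk 3.8–3.9 mm, which matches 45°. Bar b at (281,225) lies between the fingers, leaning very slightly.

```bash
python3 -m inch '{"rot":[[0,0,1.7],[0,0,0],[0,0,0],[0,0,0],[0,0,0],[0,0,0],[0,0,0],[0,0,0]],"offset":[[0,-0.001,0.02],[0,0,0.02],[0,0,0.011],[0,0,0],[0,0,0],[0,0,0],[0,0,0],[0,0,0]],"hand":[0.04,0.04,0.04,0.025,0.005,0.005,0.005,0.005]}' 60
python3 -c "
from h import *
go(.6239,-.0141,.311,77.5)"
python3 -m inch '{"rot":[[0,0,7.5],[0,0,7.5],[0,0,7.5],[0,0,7.5]],"offset":[[0,0,0.0006],[0,0,0.0007],[0,0,0.0006],[0,0,0.0007]],"hand":[0.005,0.005,0.005,0.005]}' 60
python3 -c "
from h import *
go(.6239,-.0141,.311,32.5)"
python3 -m inch '{"rot":[[0,0,7.5],[0,0,7.5]],"offset":[[0,0,0.0006],[0,0,0.0007]],"hand":[0.005,0.005]}' 60
python3 -c "
from h import *
go(.4716,.0593,.307,47)"
```

```text
time_s: 10.35
ee_pos: [0.6244, -0.0141, 0.3117]
orientation: [[-0.977, 0.214, 0.001], [0.214, 0.977, -0.0], [-0.001, 0.0, -1.0]]
force: [1.0, 0.5, 4.7]
width: 0.0122
gripper_force: 60.0
tool d [ 0.4 -0.1  0.7] yaw 77.6 wz 0.1 q6 -1.47 t 10.35 f [1.  0.5 4.7] tz [-0.017  0.032 -0.162]
time_s: 10.75
ee_pos: [0.6243, -0.0142, 0.3091]
orientation: [[-0.736, 0.678, 0.001], [0.678, 0.736, -0.001], [-0.001, 0.0, -1.0]]
force: [-0.8, -2.7, 7.1]
width: 0.0119
gripper_force: 60.0
tool d [ 0.4 -0.2 -1.9] yaw 47.3 wz 14.8 q6 -0.94 t 10.75 f [-0.8 -2.7  7.1] tz [-0.504  0.308  0.501]
time_s: 10.95
ee_pos: [0.6243, -0.0142, 0.3078]
orientation: [[-0.535, 0.845, 0.001], [0.845, 0.535, -0.001], [-0.001, 0.0, -1.0]]
force: [-2.5, -2.1, 8.4]
width: 0.0118
gripper_force: 60.0
tool d [143.8 -89.6   0.6] yaw 32.4 wz -14.6 q6 -0.68 t 10.95 f [-2.5 -2.1  8.4] tz [-0.618  0.448  0.519]
```

```bash
python3 -m inch '{"rot":[[0,0,0],[0,0,0],[0,0,0],[0,0,0],[0,0,0],[0,0,0],[0,0,0],[0,0,0]],"offset":[[0,0,0],[0,0,0],[0,0,-0.025],[0,0,-0.03],[0.036,-0.0224,0],[0.036,-0.0224,0],[0.036,-0.0224,0],[0.036,-0.0224,0]],"hand":[0.04,0.04,0.04,0.04,0.04,0.04,0.04,0.04]}'
python3 -m inch '{"rot":[[0,0,-6.8],[0,0,-6.8],[0,0,0]],"offset":[[0,0,0],[0,0,0],[0,0,0]],"hand":[0.04,0.04,0.04]}'
python3 -c "
from h import *
env.grab_frame('top')
i=env.camera_info('wrist')
p,d=env.grab_frame('wrist');cv2.imwrite('pics/w4.png',p[...,::-1]);go(.4716,.0593,.312,46)
P=cloud('wrist',d,i);bars(P,CT,.133,.152)
"
```

```text
time_s: 11.75
ee_pos: [0.4694, 0.0595, 0.362]
orientation: [[-0.541, 0.841, 0.0], [0.841, 0.541, 0.0], [0.0, 0.0, -1.0]]
force: [0.2, 0.9, 0.5]
width: 0.0398
gripper_force: 0.0
time_s: 12.05
ee_pos: [0.4709, 0.0592, 0.3622]
orientation: [[-0.725, 0.688, 0.0], [0.688, 0.725, 0.0], [-0.0, 0.0, -1.0]]
force: [-0.1, 0.3, -1.3]
width: 0.0401
gripper_force: 0.0
tool d [-0.1  0.5 50.1] yaw 46.1 wz 0.1 q6 -0.81 t 12.15 f [ 1.   1.  -0.1] tz [-0.05   0.017  0.004]
a 0
b 0
c 0
d 1035 rectc [470.8  59.9] [11.9 35.1] mean [0.47   0.0606] ang 136.2 z 0.1432
```

```bash
python3 -m inch '{"rot":[[0,0,0],[0,0,0],[0,0,0],[0,0,0],[0,0,0],[0,0,0],[0,0,0],[0,0,0]],"offset":[[0,0.0005,0.02],[0,0,0.02],[0,0,0.011],[0,0,0],[0,0,0],[0,0,0],[0,0,0],[0,0,0]],"hand":[0.04,0.04,0.04,0.025,0.005,0.005,0.005,0.005]}' 60
python3 -c "
from h import *
go(.4713,.0595,.311,46)"
python3 -m inch '{"rot":[[0,0,7.5],[0,0,7.5],[0,0,7.5],[0,0,7.5]],"offset":[[0,0,0.0006],[0,0,0.0007],[0,0,0.0006],[0,0,0.0007]],"hand":[0.005,0.005,0.005,0.005]}' 60
python3 -c "
from h import *
go(.4713,.0595,.311,1)"
python3 -m inch '{"rot":[[0,0,7.5],[0,0,7.5]],"offset":[[0,0,0.0006],[0,0,0.0007]],"hand":[0.005,0.005]}' 60
python3 -c "
from h import *
go(.5846,.0987,.307,90.5)"
```

```text
time_s: 12.95
ee_pos: [0.4715, 0.0592, 0.3116]
orientation: [[-0.722, 0.692, 0.001], [0.692, 0.722, -0.0], [-0.001, 0.0, -1.0]]
force: [-1.4, -3.7, 6.4]
width: 0.0117
gripper_force: 60.0
tool d [0.3 0.1 0.6] yaw 46.2 wz 0.2 q6 -0.81 t 12.95 f [-1.4 -3.7  6.4] tz [-0.651  0.27   0.013]
time_s: 13.35
ee_pos: [0.4714, 0.0591, 0.309]
orientation: [[-0.275, 0.962, 0.001], [0.962, 0.275, -0.001], [-0.001, 0.0, -1.0]]
force: [-3.3, -4.7, 10.0]
width: 0.0116
gripper_force: 60.0
tool d [ 0.4  0.  -2. ] yaw 15.9 wz 14.9 q6 -0.28 t 13.35 f [-3.3 -4.7 10. ] tz [-1.117  0.713  0.525]
time_s: 13.55
ee_pos: [0.4713, 0.0591, 0.3077]
orientation: [[-0.017, 1.0, 0.0], [1.0, 0.017, -0.001], [-0.001, 0.0, -1.0]]
force: [-5.3, -5.6, 13.4]
width: 0.0115
gripper_force: 60.0
tool d [ 37.7 114.    0.7] yaw 0.9 wz -89.6 q6 -0.02 t 13.55 f [-5.3 -5.6 13.4] tz [-1.158  1.019  0.59 ]
```

```bash
python3 -m inch '{"rot":[[0,0,0],[0,0,0],[0,0,0],[0,0,0],[0,0,0],[0,0,0],[0,0,0]],"offset":[[0,0,0],[0,0,0],[0,0,-0.025],[0,0,-0.03],[0.013,0.038,0],[0.013,0.038,0],[0.012,0.038,0]],"hand":[0.04,0.04,0.04,0.04,0.04,0.04,0.04]}'
python3 -m inch '{"rot":[[0,0,-8.5],[0,0,-8.5],[0,0,-8.5],[0,0,-8.5],[0,0,-8.5],[0,0,-8.5],[0,0,-8.5],[0,0,-8.5]],"offset":[[0,0,0],[0,0,0],[0,0,0],[0,0,0],[0,0,0],[0,0,0],[0,0,0],[0,0,0]],"hand":[0.04,0.04,0.04,0.04,0.04,0.04,0.04,0.04]}'
python3 -m inch '{"rot":[[0,0,-8],[0,0,-8],[0,0,-5.6],[0,0,0]],"offset":[[0,0,0],[0,0,0],[0,0,0],[0,0,0]],"hand":[0.04,0.04,0.04,0.04]}'
python3 -c "
from h import *
env.grab_frame('top')
i=env.camera_info('wrist')
p,d=env.grab_frame('wrist');cv2.imwrite('pics/w5.png',p[...,::-1]);go(.5846,.0987,.308,90.5)
P=cloud('wrist',d,i);bars(P,CT,.133,.152)
"
```

```text
time_s: 14.25
ee_pos: [0.5859, 0.1004, 0.3627]
orientation: [[-0.023, 1.0, 0.001], [1.0, 0.023, 0.0], [0.0, 0.001, -1.0]]
force: [-1.1, 0.8, 0.7]
width: 0.04
gripper_force: 0.0
time_s: 15.05
ee_pos: [0.5846, 0.0998, 0.3621]
orientation: [[-0.938, 0.347, -0.0], [0.347, 0.938, 0.0], [0.0, 0.0, -1.0]]
force: [-0.5, 0.2, 0.1]
width: 0.0396
gripper_force: 0.0
time_s: 15.45
ee_pos: [0.5846, 0.0998, 0.3621]
orientation: [[-1.0, -0.017, 0.0], [-0.017, 1.0, 0.0], [-0.0, 0.0, -1.0]]
force: [-0.6, 0.8, -0.8]
width: 0.04
gripper_force: 0.0
tool d [-0.  -1.1 54.1] yaw 90.7 wz 0.2 q6 -1.51 t 15.55 f [-0.5  0.5 -0.3] tz [ 0.042 -0.012  0.001]
a 965 rectc [584.3  98.9] [35.8 11.3] mean [0.5834 0.0989] ang -179.2 z 0.1401
b 0
c 1534 rectc [511.4 -53.5] [36.1 13.5] mean [ 0.5111 -0.0521] ang -160.2 z 0.1386
d 1509 rectc [471.7  59.3] [12.5 36.2] mean [0.4723 0.0599] ang 91.4 z 0.1393
```

```bash
cat > t.py <<'E'
from h import *
o=env.get_obs();R=np.array(o["orientation"]);print("TZ",round(o["ft_torque"][2],3),"yaw",round(np.degrees(np.arctan2(R[1,1],R[0,1])),1),"pos",np.round(o["ee_pos"],4),"f",np.round(o["force"],0),"q6",round(o["q"][5],2),"w",round(o["width"],4))
E
python3 -m inch '{"rot":[[0,0,0],[0,0,0],[0,0,0],[0,0,0],[0,0,0],[0,0,0],[0,0,0],[0,0,0]],"offset":[[0,-0.001,0.02],[0,0,0.02],[0,0,0.014],[0,0,0],[0,0,0],[0,0,0],[0,0,0],[0,0,0]],"hand":[0.04,0.04,0.04,0.025,0.005,0.005,0.005,0.005]}' 60 >/dev/null
python3 t.py
python3 -m inch '{"rot":[[0,0,6],[0,0,6]],"offset":[[0,0,0.0005],[0,0,0.0005]],"hand":[0.005,0.005]}' 60 >/dev/null
python3 t.py
python3 -m inch '{"rot":[[0,0,6]],"offset":[[0,0,0.0005]],"hand":[0.005]}' 60 >/dev/null
python3 t.py
python3 -m inch '{"rot":[[0,0,6]],"offset":[[0,0,0.0005]],"hand":[0.005]}' 60 >/dev/null
python3 t.py
python3 -m inch '{"rot":[[0,0,6]],"offset":[[0,0,0.0005]],"hand":[0.005]}' 60 >/dev/null
python3 t.py
```

```text
TZ -0.046 yaw 90.8 pos [0.5848 0.099  0.309 ] f [-0.  4.  5.] q6 -1.52 w 0.0116
TZ 0.623 yaw 78.6 pos [0.5848 0.099  0.308 ] f [-2.  3.  7.] q6 -1.31 w 0.0117
TZ 0.569 yaw 72.6 pos [0.5848 0.0989 0.3075] f [-1.  2.  7.] q6 -1.2 w 0.0117
TZ 0.589 yaw 66.6 pos [0.5848 0.0989 0.307 ] f [-1.  2.  8.] q6 -1.1 w 0.0119
TZ 0.655 yaw 60.6 pos [0.5848 0.0989 0.3065] f [-1.  1.  7.] q6 -0.99 w 0.0115
```

```bash
python3 -m inch '{"rot":[[0,0,6]],"offset":[[0,0,0.0005]],"hand":[0.005]}' 60 >/dev/null
python3 t.py
python3 -m inch '{"rot":[[0,0,6]],"offset":[[0,0,0.0005]],"hand":[0.005]}' 60 >/dev/null
python3 t.py
python3 -m inch '{"rot":[[0,0,6]],"offset":[[0,0,0.0005]],"hand":[0.005]}' 60 >/dev/null
python3 t.py
```

```text
TZ 0.584 yaw 54.6 pos [0.5848 0.0988 0.306 ] f [-1.  0.  8.] q6 -0.89 w 0.0117
TZ 0.551 yaw 48.6 pos [0.5847 0.0988 0.3055] f [-2. -0.  7.] q6 -0.78 w 0.0116
TZ 0.622 yaw 42.6 pos [0.5847 0.0987 0.3049] f [-1. -0.  7.] q6 -0.68 w 0.0115
```

```bash
python3 -m inch '{"rot":[[0,0,6]],"offset":[[0,0,0.0005]],"hand":[0.005]}' 60 >/dev/null
python3 t.py
python3 -m inch '{"rot":[[0,0,6]],"offset":[[0,0,0.0005]],"hand":[0.005]}' 60 >/dev/null
python3 t.py
python3 -m inch '{"rot":[[0,0,6]],"offset":[[0,0,0.0005]],"hand":[0.005]}' 60 >/dev/null
python3 t.py
```

```text
TZ 0.613 yaw 36.6 pos [0.5847 0.0987 0.3044] f [-2. -0.  8.] q6 -0.57 w 0.0113
TZ 0.629 yaw 30.6 pos [0.5846 0.0987 0.3039] f [-2. -1.  9.] q6 -0.47 w 0.0117
TZ 0.686 yaw 24.6 pos [0.5846 0.0986 0.3036] f [-4. -1. 14.] q6 -0.36 w 0.0117
```

```bash
python3 -m inch '{"rot":[[0,0,6]],"offset":[[0,0,0.0001]],"hand":[0.005]}' 60 >/dev/null
python3 t.py
python3 -m inch '{"rot":[[0,0,4]],"offset":[[0,0,0]],"hand":[0.005]}' 60 >/dev/null
python3 t.py
```

```text
TZ 0.805 yaw 18.6 pos [0.5845 0.0986 0.3034] f [-3. -0.  8.] q6 -0.26 w 0.0116
TZ 0.825 yaw 14.6 pos [0.5845 0.0986 0.3032] f [-2. -1.  5.] q6 -0.19 w 0.0117
```

```bash
python3 -m inch '{"rot":[[0,0,3]],"offset":[[0,0,0]],"hand":[0.005]}' 60 >/dev/null
python3 t.py
python3 -m inch '{"rot":[[0,0,0],[0,0,0],[0,0,0],[0,0,0]],"offset":[[0,0,0],[0,0,0],[0,0,-0.025],[0,0,-0.03]],"hand":[0.04,0.04,0.04,0.04]}' >/dev/null
python3 -c "
from h import *
go(.5113,-.0537,.36,109.8)"
```

```text
TZ 0.883 yaw 11.7 pos [0.5845 0.0987 0.3031] f [-2. -1.  4.] q6 -0.14 w 0.0115
tool d [-134.1 -102.9   -2.6] yaw 11.9 wz -97.9 q6 -0.14 t 18.15 f [-0.   0.2 -0.2] tz [-0.102  0.056 -0.027]
```

```bash
python3 -m inch '{"rot":[[0,0,0],[0,0,0],[0,0,0],[0,0,0],[0,0,-8.5],[0,0,-8.5],[0,0,-8.5],[0,0,-8.5]],"offset":[[-0.0335,-0.0257,0],[-0.0335,-0.0257,0],[-0.0335,-0.0257,0],[-0.0335,-0.0257,0],[0,0,0],[0,0,0],[0,0,0],[0,0,0]],"hand":[0.04,0.04,0.04,0.04,0.04,0.04,0.04,0.04]}' >/dev/null
python3 -m inch '{"rot":[[0,0,-8.5],[0,0,-8.5],[0,0,-8.5],[0,0,-8.5],[0,0,-8.5],[0,0,-8.5],[0,0,-8.5],[0,0,-4.4]],"offset":[[0,0,0],[0,0,0],[0,0,0],[0,0,0],[0,0,0],[0,0,0],[0,0,0],[0,0,0]],"hand":[0.04,0.04,0.04,0.04,0.04,0.04,0.04,0.04]}' >/dev/null
python3 -c "
from h import *
env.grab_frame('top');env.grab_frame('top')
i=env.camera_info('wrist')
p,d=env.grab_frame('wrist');cv2.imwrite('pics/w6.png',p[...,::-1]);go(.5113,-.0537,.308,109.8)
P=cloud('wrist',d,i);bars(P,CT,.128,.152)
"
```

```text
tool d [ 0.2 -0.2 49.6] yaw 109.7 wz -0.1 q6 -2.13 t 19.9 f [1.1 0.6 0.2] tz [ 0.087  0.    -0.002]
a 0
b 0
c 995 rectc [510.9 -54.1] [35.7 11.2] mean [ 0.5096 -0.0545] ang -160.1 z 0.1388
d 1158 rectc [471.4  58.5] [12.2 36.3] mean [0.4709 0.0567] ang 90.4 z 0.139
```

```bash
python3 -m inch '{"rot":[[0,0,0],[0,0,0],[0,0,0],[0,0,0],[0,0,0],[0,0,0],[0,0,0],[0,0,0]],"offset":[[0,0,0.02],[0,0,0.02],[0,0,0.01],[0,0,0],[0,0,0],[0,0,0],[0,0,0],[0,0,0]],"hand":[0.04,0.04,0.04,0.025,0.005,0.005,0.005,0.005]}' 60 >/dev/null
python3 t.py
python3 -m inch '{"rot":[[0,0,6],[0,0,6]],"offset":[[0,0,0.0005],[0,0,0.0005]],"hand":[0.005,0.005]}' 60 >/dev/null
python3 t.py
python3 -m inch '{"rot":[[0,0,6]],"offset":[[0,0,0.0005]],"hand":[0.005]}' 60 >/dev/null
python3 t.py
python3 -m inch '{"rot":[[0,0,6]],"offset":[[0,0,0.0005]],"hand":[0.005]}' 60 >/dev/null
python3 t.py
python3 -m inch '{"rot":[[0,0,6]],"offset":[[0,0,0.0005]],"hand":[0.005]}' 60 >/dev/null
python3 t.py
python3 -m inch '{"rot":[[0,0,6]],"offset":[[0,0,0.0005]],"hand":[0.005]}' 60 >/dev/null
python3 t.py
python3 -m inch '{"rot":[[0,0,6]],"offset":[[0,0,0.0005]],"hand":[0.005]}' 60 >/dev/null
python3 t.py
python3 -m inch '{"rot":[[0,0,6]],"offset":[[0,0,0.0005]],"hand":[0.005]}' 60 >/dev/null
python3 t.py
```

```text
TZ 0.063 yaw 109.7 pos [ 0.5116 -0.0534  0.3082] f [-0.  1.  6.] q6 -2.14 w 0.0113
TZ 0.676 yaw 97.5 pos [ 0.5116 -0.0535  0.3072] f [-1. -0.  7.] q6 -1.92 w 0.0115
TZ 0.629 yaw 91.5 pos [ 0.5116 -0.0535  0.3066] f [-1. -0.  6.] q6 -1.82 w 0.0116
TZ 0.639 yaw 85.5 pos [ 0.5117 -0.0536  0.3062] f [-1. -2.  7.] q6 -1.71 w 0.0115
TZ 0.639 yaw 79.5 pos [ 0.5117 -0.0536  0.3056] f [-1. -2.  5.] q6 -1.61 w 0.0115
TZ 0.611 yaw 73.5 pos [ 0.5116 -0.0537  0.3051] f [-0. -4.  6.] q6 -1.5 w 0.0114
TZ 0.676 yaw 67.5 pos [ 0.5116 -0.0538  0.3046] f [-2. -4.  9.] q6 -1.4 w 0.0116
TZ 0.736 yaw 61.5 pos [ 0.5116 -0.0538  0.3042] f [-3. -5. 12.] q6 -1.29 w 0.0116
```

```bash
python3 -m inch '{"rot":[[0,0,6]],"offset":[[0,0,0.0002]],"hand":[0.005]}' 60 >/dev/null
python3 t.py
python3 -m inch '{"rot":[[0,0,4]],"offset":[[0,0,0]],"hand":[0.005]}' 60 >/dev/null
python3 t.py
```

```text
TZ 0.75 yaw 55.5 pos [ 0.5116 -0.0539  0.304 ] f [-3. -6.  8.] q6 -1.19 w 0.0112
TZ 0.859 yaw 51.5 pos [ 0.5115 -0.0539  0.3039] f [-2. -5.  2.] q6 -1.12 w 0.0119
```

```bash
python3 -m inch '{"rot":[[0,0,3]],"offset":[[0,0,0.0001]],"hand":[0.005]}' 60 >/dev/null
python3 t.py
python3 -m inch '{"rot":[[0,0,0],[0,0,0],[0,0,0],[0,0,0]],"offset":[[0,0,0],[0,0,0],[0,0,-0.025],[0,0,-0.03]],"hand":[0.04,0.04,0.04,0.04]}' >/dev/null
python3 -c "
from h import *
go(.6241,-.0141,.36,32.5)"
```

```text
TZ 0.916 yaw 48.6 pos [ 0.5115 -0.0539  0.3037] f [-1. -7.  5.] q6 -1.07 w 0.0117
tool d [-59.2 104.   -2.2] yaw 48.8 wz 16.3 q6 -1.07 t 22.2 f [ 0.2 -0.2 -0.8] tz [ 0.001 -0.009  0.004]
```

```bash
python3 -m inch '{"rot":[[0,0,0],[0,0,0],[0,0,0],[0,0,8.1],[0,0,8.1],[0,0,0],[0,0,0]],"offset":[[-0.0197,0.0346,0],[-0.0197,0.0346,0],[-0.0197,0.0346,0],[0,0,0],[0,0,0],[0,0,0],[0,0,0]],"hand":[0.04,0.04,0.04,0.04,0.04,0.04,0.04]}' >/dev/null
python3 -c "
from h import *
env.grab_frame('top')
i=env.camera_info('wrist')
p,d=env.grab_frame('wrist');cv2.imwrite('pics/w7.png',p[...,::-1]);go(.6241,-.0141,.308,32.5)
P=cloud('wrist',d,i);bars(P,CT,.128,.152)
"
```

```text
tool d [ 0.4  0.2 50.3] yaw 32.7 wz 0.2 q6 -0.69 t 23.0 f [ 0.3 -0.8 -0.7] tz [-0.093  0.005  0.044]
a 1440 rectc [584.5  99. ] [12.1 36.4] mean [0.5845 0.0986] ang 102.7 z 0.1339
b 1029 rectc [624.  -13.6] [11.8 35.5] mean [ 0.6232 -0.0125] ang 122.4 z 0.1389
c 1244 rectc [511.2 -53.8] [13. 36.] mean [ 0.5118 -0.0524] ang 139.7 z 0.134
d 394 rectc [474.9  44.8] [15.7  7.6] mean [0.4756 0.0453] ang 46.8 z 0.1373
```

```bash
python3 -m inch '{"rot":[[0,0,0],[0,0,0],[0,0,0],[0,0,0],[0,0,0],[0,0,0],[0,0,0],[0,0,0]],"offset":[[0,0,0.02],[0,0,0.02],[0,0,0.01],[0,0,0],[0,0,0],[0,0,0],[0,0,0],[0,0,0]],"hand":[0.04,0.04,0.04,0.025,0.005,0.005,0.005,0.005]}' 60 >/dev/null
python3 t.py
python3 -m inch '{"rot":[[0,0,6],[0,0,6]],"offset":[[0,0,0.0005],[0,0,0.0005]],"hand":[0.005,0.005]}' 60 >/dev/null
python3 t.py
python3 -m inch '{"rot":[[0,0,6]],"offset":[[0,0,0.0005]],"hand":[0.005]}' 60 >/dev/null
python3 t.py
python3 -m inch '{"rot":[[0,0,6]],"offset":[[0,0,0.0005]],"hand":[0.005]}' 60 >/dev/null
python3 t.py
python3 -m inch '{"rot":[[0,0,6]],"offset":[[0,0,0.0005]],"hand":[0.005]}' 60 >/dev/null
python3 t.py
python3 -m inch '{"rot":[[0,0,6]],"offset":[[0,0,0.0005]],"hand":[0.005]}' 60 >/dev/null
python3 t.py
python3 -m inch '{"rot":[[0,0,6]],"offset":[[0,0,0.0005]],"hand":[0.005]}' 60 >/dev/null
python3 t.py
```

```text
TZ 0.092 yaw 32.5 pos [ 0.6244 -0.0146  0.309 ] f [-2. -1.  6.] q6 -0.69 w 0.0114
TZ 0.574 yaw 20.3 pos [ 0.6243 -0.0146  0.308 ] f [-4. -2.  7.] q6 -0.47 w 0.0117
TZ 0.555 yaw 14.3 pos [ 0.6243 -0.0146  0.3074] f [-3. -2.  7.] q6 -0.37 w 0.0117
TZ 0.586 yaw 8.3 pos [ 0.6243 -0.0146  0.3069] f [-3. -3.  8.] q6 -0.26 w 0.0116
TZ 0.583 yaw 2.3 pos [ 0.6242 -0.0146  0.3064] f [-4. -3.  8.] q6 -0.16 w 0.0115
TZ 0.528 yaw -3.7 pos [ 0.6242 -0.0146  0.3059] f [-4. -2.  8.] q6 -0.05 w 0.0114
TZ 0.556 yaw -9.7 pos [ 0.6241 -0.0146  0.3054] f [-4. -3.  7.] q6 0.05 w 0.0117
```

Baseline is about 0.564.

```bash
python3 -m inch '{"rot":[[0,0,6]],"offset":[[0,0,0.0005]],"hand":[0.005]}' 60 >/dev/null
python3 t.py
python3 -m inch '{"rot":[[0,0,6]],"offset":[[0,0,0.0004]],"hand":[0.005]}' 60 >/dev/null
python3 t.py
python3 -m inch '{"rot":[[0,0,5]],"offset":[[0,0,0.0003]],"hand":[0.005]}' 60 >/dev/null
python3 t.py
```

```text
TZ 0.575 yaw -15.7 pos [ 0.6241 -0.0146  0.3048] f [-6. -2. 11.] q6 0.16 w 0.0117
TZ 0.681 yaw -21.7 pos [ 0.624  -0.0146  0.3046] f [-7. -2. 13.] q6 0.26 w 0.0115
TZ 0.742 yaw -26.7 pos [ 0.624  -0.0146  0.3044] f [-6. -1. 14.] q6 0.35 w 0.012
```

```bash
python3 -m inch '{"rot":[[0,0,4]],"offset":[[0,0,0]],"hand":[0.005]}' 60 >/dev/null
python3 t.py
```

```text
TZ 0.787 yaw -30.6 pos [ 0.6239 -0.0146  0.3043] f [-6. -2.  9.] q6 0.42 w 0.0119
```

```bash
python3 -m inch '{"rot":[[0,0,3]],"offset":[[0,0,0]],"hand":[0.005]}' 60 >/dev/null
python3 t.py
python3 -m inch '{"rot":[[0,0,0],[0,0,0],[0,0,0],[0,0,0]],"offset":[[0,0,0],[0,0,0],[0,0,-0.025],[0,0,-0.03]],"hand":[0.04,0.04,0.04,0.04]}' >/dev/null
python3 -c "
from h import *
go(.4714,.0592,.36,0.9)"
```

```text
TZ 0.84 yaw -33.6 pos [ 0.6239 -0.0146  0.3042] f [-6. -1.  7.] q6 0.47 w 0.0115
tool d [ -22.7 -168.    -1.5] yaw -33.4 wz -34.3 q6 0.46 t 25.4 f [ 0.3 -0.   0. ] tz [-0.075  0.057 -0.01 ]
```

```bash
python3 -m inch '{"rot":[[0,0,0],[0,0,0],[0,0,0],[0,0,0],[0,0,-8.5],[0,0,-8.5],[0,0,-8.5],[0,0,-8.5]],"offset":[[-0.0057,-0.042,0],[-0.0057,-0.042,0],[-0.0057,-0.042,0],[-0.0057,-0.042,0],[0,0,0],[0,0,0],[0,0,0],[0,0,0]],"hand":[0.04,0.04,0.04,0.04,0.04,0.04,0.04,0.04]}' >/dev/null
python3 -c "
from h import *
env.grab_frame('top');env.grab_frame('top')
i=env.camera_info('wrist')
p,d=env.grab_frame('wrist');cv2.imwrite('pics/w8.png',p[...,::-1]);go(.4714,.0592,.308,0.9)
P=cloud('wrist',d,i);bars(P,CT,.128,.152)
"
```

```text
tool d [-0.  -0.3 50.6] yaw 0.4 wz -0.5 q6 -0.01 t 26.35 f [ 0.9  0.  -0.1] tz [-0.076  0.049  0.015]
a 1252 rectc [584.   99.3] [12.6 35.9] mean [0.5827 0.0998] ang 102.6 z 0.1338
b 500 rectc [628.5  -6.1] [18.1 13.4] mean [ 0.627  -0.0047] ang 50.5 z 0.1336
c 0
d 1006 rectc [471.   59.9] [11.6 35.5] mean [0.4711 0.0616] ang 91.5 z 0.1393
```

```bash
python3 -m inch '{"rot":[[0,0,-0.5],[0,0,0],[0,0,0],[0,0,0],[0,0,0],[0,0,0],[0,0,0],[0,0,0]],"offset":[[0,0,0.02],[0,0,0.02],[0,0,0.01],[0,0,0],[0,0,0],[0,0,0],[0,0,0],[0,0,0]],"hand":[0.04,0.04,0.04,0.025,0.005,0.005,0.005,0.005]}' 60 >/dev/null
python3 t.py
python3 -m inch '{"rot":[[0,0,6],[0,0,6]],"offset":[[0,0,0.0005],[0,0,0.0005]],"hand":[0.005,0.005]}' 60 >/dev/null
python3 t.py
python3 -m inch '{"rot":[[0,0,6]],"offset":[[0,0,0.0005]],"hand":[0.005]}' 60 >/dev/null
python3 t.py
python3 -m inch '{"rot":[[0,0,6]],"offset":[[0,0,0.0005]],"hand":[0.005]}' 60 >/dev/null
python3 t.py
python3 -m inch '{"rot":[[0,0,6]],"offset":[[0,0,0.0005]],"hand":[0.005]}' 60 >/dev/null
python3 t.py
python3 -m inch '{"rot":[[0,0,6]],"offset":[[0,0,0.0005]],"hand":[0.005]}' 60 >/dev/null
python3 t.py
python3 -m inch '{"rot":[[0,0,6]],"offset":[[0,0,0.0005]],"hand":[0.005]}' 60 >/dev/null
python3 t.py
```

```text
TZ 0.223 yaw 1.0 pos [0.4713 0.0592 0.3092] f [-4.  0.  7.] q6 -0.02 w 0.0114
TZ 0.578 yaw -11.2 pos [0.4713 0.0593 0.3081] f [-4. -0.  7.] q6 0.19 w 0.0111
TZ 0.545 yaw -17.2 pos [0.4713 0.0593 0.3076] f [-5.  0.  6.] q6 0.3 w 0.0116
TZ 0.593 yaw -23.2 pos [0.4712 0.0593 0.3071] f [-5. -0.  6.] q6 0.4 w 0.0119
TZ 0.58 yaw -29.2 pos [0.4712 0.0593 0.3066] f [-4. -0.  5.] q6 0.51 w 0.0116
TZ 0.591 yaw -35.2 pos [0.4712 0.0593 0.3061] f [-4. -0.  6.] q6 0.61 w 0.0118
TZ 0.611 yaw -41.2 pos [0.4712 0.0593 0.3055] f [-5. -0.  5.] q6 0.72 w 0.0115
```

```bash
python3 -m inch '{"rot":[[0,0,6]],"offset":[[0,0,0.0005]],"hand":[0.005]}' 60 >/dev/null
python3 t.py
python3 -m inch '{"rot":[[0,0,6]],"offset":[[0,0,0.0004]],"hand":[0.005]}' 60 >/dev/null
python3 t.py
python3 -m inch '{"rot":[[0,0,5]],"offset":[[0,0,0.0003]],"hand":[0.005]}' 60 >/dev/null
python3 t.py
```

```text
TZ 0.576 yaw -47.2 pos [0.4712 0.0593 0.305 ] f [-4.  0.  6.] q6 0.82 w 0.0117
TZ 0.673 yaw -53.2 pos [0.4712 0.0593 0.3047] f [-5.  0. 10.] q6 0.93 w 0.0116
TZ 0.733 yaw -58.2 pos [0.4712 0.0593 0.3045] f [-6.  1. 12.] q6 1.02 w 0.0115
```

```bash
python3 -m inch '{"rot":[[0,0,5]],"offset":[[0,0,0]],"hand":[0.005]}' 60 >/dev/null
python3 t.py
```

```text
TZ 0.777 yaw -63.2 pos [0.4711 0.0593 0.3043] f [-5.  1.  3.] q6 1.1 w 0.0114
```

```bash
python3 -m inch '{"rot":[[0,0,4]],"offset":[[0,0,0]],"hand":[0.005]}' 60 >/dev/null
python3 t.py
python3 -m inch '{"rot":[[0,0,0],[0,0,0],[0,0,0],[0,0,0],[0,0,0],[0,0,0],[0,0,0]],"offset":[[0,0,0],[0,0,0],[0,0,-0.025],[0,0,-0.03],[0,0,-0.04],[0,0,-0.02],[0,0,0]],"hand":[0.04,0.04,0.04,0.04,0.04,0.04,0.04]}'
python3 -c "
from h import *
i=env.camera_info('wrist')
p,d=env.grab_frame('wrist');cv2.imwrite('pics/w9.png',p[...,::-1])
P=cloud('wrist',d,i);bars(P,CT,.128,.152);print(env.get_obs()['time_s'])"
```

```text
TZ 0.907 yaw -67.2 pos [0.4711 0.0593 0.3042] f [-3.  1.  1.] q6 1.17 w 0.0117
time_s: 29.05
ee_pos: [0.4723, 0.0592, 0.4218]
orientation: [[0.92, 0.393, 0.006], [0.393, -0.92, 0.0], [0.005, 0.002, -1.0]]
force: [-0.2, -0.4, -0.6]
width: 0.0404
gripper_force: 0.0
a 821 rectc [584.3  99.3] [12.4 35.9] mean [0.5838 0.0993] ang 102.5 z 0.1338
b 886 rectc [623.8 -13.4] [36.  12.8] mean [ 0.6233 -0.0125] ang 57.6 z 0.1338
c 638 rectc [510.9 -53. ] [12.5 35.5] mean [ 0.5117 -0.0521] ang 138.5 z 0.1339
d 581 rectc [471.2  59.8] [36.2 11.9] mean [0.4719 0.0601] ang -155.1 z 0.134
29.1
```

View pics/w9.png

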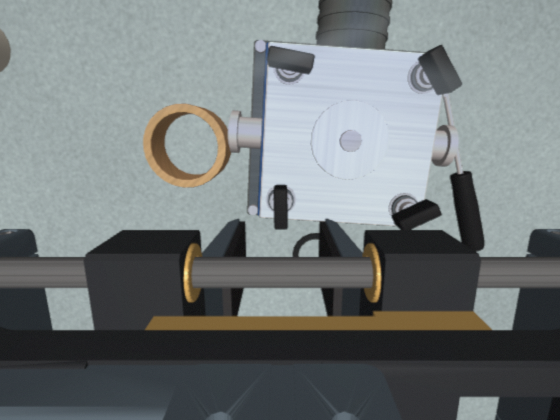

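The picture shows all four bars free of the gripper: d (281,205), c (416,213), a (291,60) and b (439,70). The tape roll, screwdriver and seal lie where they were. All bar tops read 133.8–134.0 mm, so the cover is level, and each screw felt 0.27–0.33 N m above its first drag. I'm handing it in.

```bash
python3 -c "
from plant import env
print(env.job_done())"
```

```text
the job is handed in; nothing more can be done
None
```

The cover is down flat and the job is handed in: screws tightened crisscross (a, c, b, d) in two rounds to about 0.27–0.33 N m above first drag, bar tops level within 0.2 mm, done at about 29 s of the 72 s, though I did not re-feel a, c and b after the later screws came down.

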